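# Set the slicing fence to the red mark and lock it

### The job

The tart slicer's fence must be set to today's width: without pushing on the fence itself, turn the three-pin handwheel little by little until the tip of the fence's black pointer is in line with the red mark (not the blue one). Then push the green-topped clamp lever fully home to lock the setting. Leave the tarts where they are.

Things in the scene. Friction and masses are not known exactly. Their poses are not given: they have to be found in the camera images.
- machine: Steel slicing board, 300 (x) by 360 (y) mm, fixed; flat deck 40 mm above the table. Origin at the centre of its underside, x away from the robot at yaw 0, z up; yaw up to 0.35 rad either way. 'Machine' axes below are its own. Its aluminium fence, a bar along x, 14 mm thick, top 67 mm above the table, slides along y on the deck's far half. A low white rail lines its +y edge.
- hub (a point): Centre of the handwheel's upper face on its vertical axis, 80 mm above the table, machine x -60, y +60 mm. Grey level disc 112 mm across; three upright orange pins, 13 mm thick, 32 mm tall above the disc, 42 mm from the axis, 120 degrees apart, turn with it; a 6 mm high nut of radius 12 mm in the middle. Its start angle is random and not reported: see the pins or feel for them on their circle.
- boss (a point): Foot of the handwheel's boss, on its axis at deck height. The drive: turning counter-clockwise seen from above moves the fence to machine +y, clockwise to -y, 3.8 mm per rad; several rad are needed. The wheel has 0.6 rad of free play on its spindle: after a change of direction the pins move freely and the fence waits. Then it takes 0.12 N m (3 N at a pin) and stays where left.
- fence: The aluminium fence, a bar 85 mm long in machine x (from +10 to +95 mm), 14 mm thick, its top 67 mm above the table, with the black pointer at its far end. It slides along machine y only, up to 45 mm either way, driven by the handwheel; do not push on it. Its origin lies 40 mm below deck height, at machine x 0, in the bar's mid-plane.
- pointer_tip (a point): Tip of the black pointer, 4 mm wide, that sticks out of the fence's far (+x) end over a white scale on the deck; 50 mm above the table. It moves with the fence along machine y only, and starts in the middle, within 5 mm.
- red_mark: Red bar, 6 mm wide (y), 24 mm long (x), 12 mm high, fixed on the deck beyond the pointer. Origin at the middle of its end facing the pointer, at deck height, 1 mm past the tip in x; axes parallel to the machine's. It stands 12 to 26 mm to one or the other side of the scale's middle. In line: the tip's y in this frame is zero; anywhere within the bar's width (3 mm either way) is good.
- blue_mark: The same bar in blue, yesterday's setting, on the other side of the middle; of no use today.
- lock (a joint): Angle of the clamp lever about its vertical pivot, rad: 0 to 0.25 at the start (loose; at 0 the arm points to machine -y), 1.4 at its stop (fully home; above 1.3 counts). It grows counter-clockwise seen from above: the arm swings from -y towards machine +x. It resists with about 0.18 N m (3 N at the post) and stays where it is left.
- pivot (a point): The lever's pivot axis, 50 mm above the table, at machine x -90, y -110 mm. The black arm is 14 mm wide; its top is 59 mm above the table.
- lock_post (a point): Top centre of the lever's green upright post, 16 mm thick, 65 mm from the pivot at the arm's end, its top 85 mm above the table and 26 mm above the arm.
- tart: Loose chocolate tart with a chocolate curl on a square gold card, 92 mm wide and 46 mm high, on the deck at machine +y. Origin at the centre of its underside. Leave it alone.
- choc_tart: The same tart on the table beside the machine, at -y. Leave it alone.
- lemon_tart: Loose round lemon tart with a blueberry, on a gold card 100 mm across, 41 mm high, on the table beside the machine, at +y. Origin at the centre of its underside. Leave it alone.

How it is judged:
By the outcome, as a careful person would: the job done as asked, in the order asked, and still so for the second after the job is handed in, with the robot touching nothing.
It also fails if it takes over 67 s, if anything falls off the work surface, if the arm or the gripper's body presses on something with over 40 N, if the wrist force passes 120 N, or if a joint passes its speed limit or range.

### The arm

A 6-joint arm with a two-finger parallel gripper is mounted at the origin on the work surface. World frame = base frame: x ahead of the robot, y to its left, z up, the work surface at z = 0. Lengths are in m, angles in rad, forces in N, time in s.
With the tool pointing down it reaches from about 0.275 to 0.75 m from the base axis. Payload 10.2 kg.
Tool frame: the origin (TCP) lies midway between the tips of the shut fingers; the grasp point (between the pads) lies 19 mm behind it (env.hold_point_z is the distance from the TCP to the grasp point, in m); z points along the fingers, y is the line along which they close (so a half turn about z gives the same grasp; the last joint's range is limited). The gripper opens to 85 mm and grips with 20 to 120 N. Pads are 22 mm wide; open, the fingers measure 114 mm over their backs; the gripper's body (76 mm by 85 mm) begins 54 mm behind the grasp point. The pads swing forward as they close: fully open they stand 13 mm farther back than shut.
Start: joints at [-1.355, 0.313, 1.498, -0, 1.331, -0.223], TCP at [0.223, -0.475, 0.193] pointing down, gripper open.
Joint ranges: [-2.94, 2.94], [-0.97, 2.17], [0.19, 2.56], [-1.23, 4.37], [0.02, 3.11], [-2.88, 2.88]. Speed limits (rad/s): [2.39, 2.39, 3.01, 3.14, 3.14, 3.14].

### API

Orientations are given as a unit quaternion [x, y, z, w].
In Python, from bench import env, kinematics, monitor, eyes, job gives the robot as it stands. The module is installed in compiled form; this text tells all that it offers. Calls block until the motion is done:
- env.reach(position, orientation): joint-space move of the TCP to a pose.
- env.movel(position, velocity=0.15, frame=None, guard=None): straight line of the TCP; frame=None keeps the orientation; velocity is the mean speed in m/s. With guard (N) it stops when the force on the tool has changed by that much, and returns True; else False.
- env.set_joints(angles): joint-space move.
- env.release() and env.close_gripper(effort=None): open the fingers fully, or close them until they stop; effort is the grip in N (None keeps the last).
- env.hold(seconds).
- kinematics.ik(position, orientation): joint angles nearest the present ones, or None.
- monitor.sense(): the state.
- eyes.grab_frame(name): name is "scene" or "top"; returns a dict with "frame" (480x640x3 uint8, red, green, blue), "mtx" (3x3 intrinsics, pixels), "view" (4x4, takes a point from world to camera coordinates). Camera axes: x right, y down, z forward; pixel columns grow to the right and rows downward; lengths in m; the calibration is good to about 2 mm. A picture is of the moment at which its call begins. There is no depth.
A pose or a line that the arm cannot do raises env.MotionError and nothing moves.
- job.hand_in(): hands the job in; it is judged then, once.
The state is a dict: "clock": time; "joints": joint angles; "qvel": joint speeds; "joint_efforts": joint torques, N m; "position": TCP position; "ee_rot": TCP orientation; "contact_force": force on the tool from outside, world axes, zero at the start; "ft_torque": the same for the moment, N m; "finger_gap": opening from 0.0 (shut) to 1.0 (fully open); "gripper_force": force on a finger pad.
Only numpy, scipy, OpenCV 4.12 (cv2) and the standard library are available. Lean on these libraries where they do the work, as an engineer would, in place of code of your own. Each camera call takes 0.05 s, during which the arm holds its last target. There are 200 camera calls.

## Working session

There is one attempt and no reset: what is moved stays moved. The work goes in short steps, each a Python script; the robot and the scene stay as the last script left them, time stands still between calls to the robot, and variables do not carry over. Pictures are saved under pics/ and viewed, at most 10 in all, crops included, and the job is handed in when it is done.

```bash
mkdir -p pics
cat > h.py <<'E'
from bench import env,kinematics,monitor,eyes,job
import numpy as np,cv2
def cam(n):
    d=eyes.grab_frame(n); return d["frame"],np.array(d["mtx"]),np.array(d["view"])
def save(n,f): cv2.imwrite("pics/"+n,cv2.cvtColor(f,cv2.COLOR_RGB2BGR))
def back(u,v,z,K,V):
    R,t=V[:3,:3],V[:3,3]; d=R.T@np.linalg.solve(K,[u,v,1]); c=-R.T@t
    return c+d*(z-c[2])/d[2]
E
python3 - <<'E'
from h import *
for n in("top","scene"):
    f,K,V=cam(n);save(n+"0.png",f);np.savez(n+".npz",f=f,K=K,V=V);print(n,K.round(1).tolist(),(-V[:3,:3].T@V[:3,3]).round(3),V[:3,:3].round(2).tolist())
s=monitor.sense();print(s["clock"],s["position"],s["ee_rot"],s["contact_force"])
E
```

```text
top [[549.9, 0.0, 305.2], [0.0, 549.9, 249.5], [0.0, 0.0, 1.0]] [0.488 0.04  1.016] [[-0.0, -1.0, -0.01], [-0.99, 0.0, -0.14], [0.14, 0.01, -0.99]]
scene [[551.7, 0.0, 321.0], [0.0, 551.7, 241.7], [0.0, 0.0, 1.0]] [ 1.244 -0.298  0.738] [[0.47, 0.88, -0.01], [0.6, -0.33, -0.73], [-0.65, 0.34, -0.68]]
0.1 [ 0.22296733 -0.47501206  0.19300586] [ 9.76035851e-01  2.17609059e-01  9.78442149e-06 -5.61554578e-04] [0.18410824 0.2543808  0.14250097]
```

View pics/top0.png

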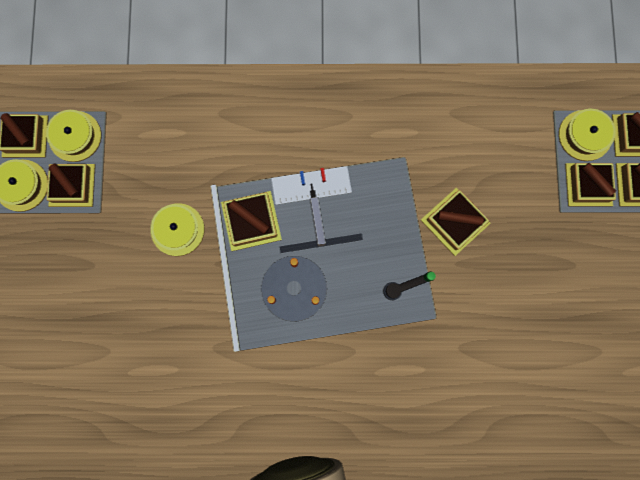

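View pics/scene0.png

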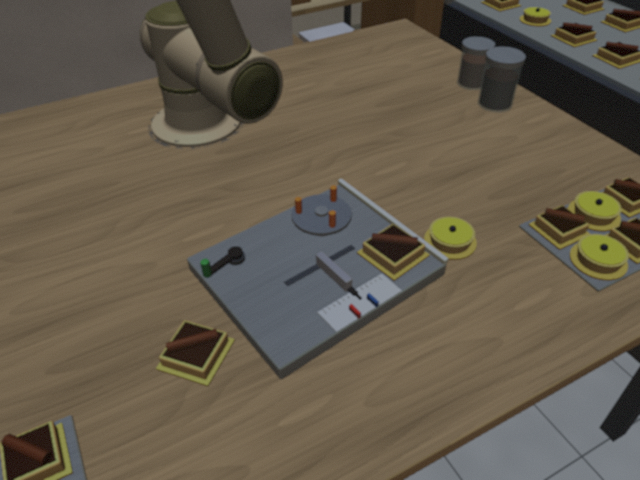

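The top view shows the machine turned a bit clockwise. The wheel hub is near (294,288), with pins at (294,262), (271,300) and (315,300). The pointer tip is near (312,185), the red mark at (323,175), the blue mark at (303,178), the lever pivot at (392,291) and the green post at (431,276). The scene view agrees. I'll enlarge it to read the positions more precisely.

Run:
```python
from h import *
f=np.load("top.npz")["f"]
save("c1.png",cv2.resize(f[155:353,205:445],None,fx=3,fy=3,interpolation=cv2.INTER_CUBIC))
save("c2.png",cv2.resize(f[160:215,265:360],None,fx=8,fy=8,interpolation=cv2.INTER_CUBIC))
```

```text
(no output)
```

View pics/c1.png

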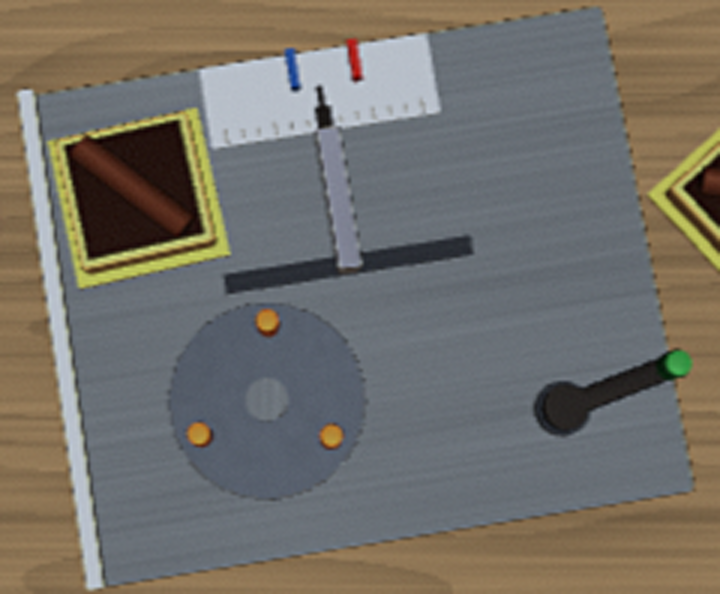

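View pics/c2.png

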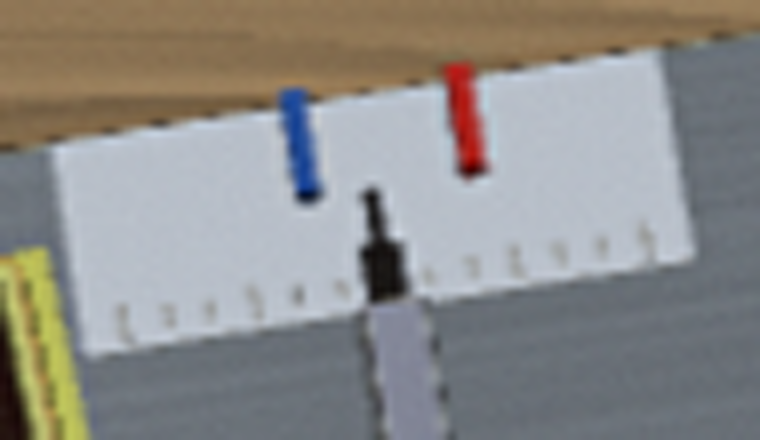

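```bash
cat > geo.py <<'E'
from h import *
from scipy.optimize import least_squares
d=np.load("top.npz");K,V=d["K"],d["V"]
def c1(x,y,z): return back((x+.5)/3-.5+205,(y+.5)/3-.5+155,z,K,V)
def c2(x,y,z): return back((x+.5)/8-.5+265,(y+.5)/8-.5+160,z,K,V)
obs=[(c1(267,398,.086),(-.06,.06)),(c1(267,401,.08),(-.06,.06)),(c1(603,8,.04),(.15,-.18)),(c1(694,490,.04),(-.15,-.18)),(c1(562,407,.06),(-.09,-.11))]
def m2w(p,q): c,s=np.cos(p[2]),np.sin(p[2]);return np.array([p[0]+c*q[0]-s*q[1],p[1]+s*q[0]+c*q[1]])
def w2m(p,w): c,s=np.cos(p[2]),np.sin(p[2]);a,b=w[0]-p[0],w[1]-p[1];return np.array([c*a+s*b,-s*a+c*b])
r=least_squares(lambda p:np.concatenate([o[:2]-m2w(p,q) for o,q in obs]),[.45,.05,.15]);P=r.x
E
python3 - <<'E'
from geo import *
print(P.round(4),(r.fun*1e3).round(1))
for n,w in dict(p1=c1(267,317,.112),p2=c1(199,432,.112),p3=c1(331,434,.112),post=c1(678,361,.085)).items():
    m=w2m(P,w); a=m-([-.09,-.11] if n=="post" else [-.06,.06]);print(n,w.round(4),m.round(4),np.hypot(*a).round(4),np.arctan2(a[1],a[0]).round(3), (np.arctan2(w[1]-m2w(P,(-.06,.06))[1],w[0]-m2w(P,(-.06,.06))[0])).round(3))
for n,w in dict(tip=c2(371,190,.05),red=c2(471,167,.052),redb=c2(473,177,.04),blue=c2(308,190,.052)).items(): print(n,w2m(P,w).round(4))
print("hub",m2w(P,(-.06,.06)),"piv",m2w(P,(-.09,-.11)))
E
```

```text
[0.6228 0.016  0.1553] [ 0.7 -1.1 -0.6 -0.9 -2.3 -0.   1.6  0.6  0.6  1.5]
p1 [0.5978 0.0644 0.112 ] [-0.0173  0.0516] 0.0436 -0.194 -0.038
p2 [0.5345 0.1014 0.112 ] [-0.0741  0.098 ] 0.0405 1.925 2.081
p3 [0.5334 0.0292 0.112 ] [-0.0863  0.0269] 0.0423 -2.242 -2.087
post [ 0.5758 -0.1674  0.085 ] [-0.0749 -0.174 ] 0.0658 -1.338 -1.479
tip [0.1239 0.    ]
red [ 0.1252 -0.023 ]
redb [ 0.1259 -0.0239]
blue [0.1256 0.0141]
hub [0.55426983 0.06604257] piv [ 0.55092088 -0.10655171]
```

Red is 23 mm to the −y side of the tip, so the wheel goes clockwise by about 6 rad plus the free play. I'll grip a pin and carry it round an arc, so I need to check the last joint's travel first.

```bash
cat >> geo.py <<'E'
from scipy.spatial.transform import Rotation as R
H=m2w(P,(-.06,.06)); PV=m2w(P,(-.09,-.11))
def q(yaw): return (R.from_euler('z',yaw)*R.from_euler('x',np.pi)).as_quat()
def pin(phi,z,r=.042): return [H[0]+r*np.cos(phi),H[1]+r*np.sin(phi),z]
E
python3 - <<'E'
from geo import *
for flip in(0,np.pi):
  for phi in np.arange(-3,3.3,.5):
    j=kinematics.ik(pin(phi,.095),q(phi+flip)); print(round(flip,1),round(phi,2),None if j is None else np.round(j,2))
E
```

```text
0 -3.0 [-0.11  0.39  1.66  0.    1.09 -1.82]
0 -2.5 [-0.15  0.41  1.64  0.    1.1  -2.36]
0 -2.0 [-0.17  0.44  1.59  0.    1.11 -2.88]
0 -1.5 None
0 -1.0 [-0.15  0.52  1.46 -0.    1.16  2.42]
0 -0.5 [-0.12  0.55  1.41 -0.    1.18  1.95]
0 0.0 [-0.08  0.56  1.39 -0.    1.19  1.49]
0 0.5 [-0.05  0.56  1.4  -0.    1.19  1.02]
0 1.0 [-0.03  0.53  1.44 -0.    1.17  0.54]
0 1.5 [-0.02  0.5   1.5  -0.    1.15  0.06]
0 2.0 [-0.02  0.46  1.56  0.    1.12 -0.45]
0 2.5 [-0.05  0.42  1.62  0.    1.1  -0.98]
0 3.0 [-0.09  0.4   1.65  0.    1.09 -1.52]
3.1 -3.0 [-0.11  0.39  1.66 -0.    1.09  1.32]
3.1 -2.5 [-0.15  0.41  1.64 -0.    1.1   0.78]
3.1 -2.0 [-0.17  0.44  1.59 -0.    1.11  0.26]
3.1 -1.5 [-0.17  0.48  1.53  0.    1.14 -0.24]
3.1 -1.0 [-0.15  0.52  1.46  0.    1.16 -0.72]
3.1 -0.5 [-0.12  0.55  1.41  0.    1.18 -1.19]
3.1 0.0 [-0.08  0.56  1.39  0.    1.19 -1.66]
3.1 0.5 [-0.05  0.56  1.4   0.    1.19 -2.12]
3.1 1.0 [-0.03  0.53  1.44  0.    1.17 -2.6 ]
3.1 1.5 None
3.1 2.0 [-0.02  0.46  1.56 -0.    1.12  2.69]
3.1 2.5 [-0.05  0.42  1.62 -0.    1.1   2.16]
3.1 3.0 [-0.09  0.4   1.65 -0.    1.09  1.63]
```

```bash
cat >> geo.py <<'E'
def grip(phi,z=.086):
    env.release(); env.reach(pin(phi,.15),q(phi)); env.movel(pin(phi,z),.1); env.close_gripper(30)
    s=monitor.sense();print("grip",s["finger_gap"],s["gripper_force"],s["contact_force"].round(1) if hasattr(s["contact_force"],'round') else s["contact_force"])
def arc(a,b,z=.086,v=.05,step=.2):
    mx=0
    for t in np.linspace(a,b,int(np.ceil(abs(b-a)/step))+1)[1:]:
        env.movel(pin(t,z),v,q(t)); F=np.linalg.norm(monitor.sense()["contact_force"]); mx=max(mx,F)
        if F>35: print("STOP",t,F); return t
    print("arc",t,"maxF",mx,"clock",monitor.sense()["clock"]); return t
E
python3 - <<'E'
from geo import *
grip(-2.087)
arc(-2.087,-2.487)
f,_,_=cam("top");save("t1.png",cv2.resize(f[150:353,205:445],None,fx=3,fy=2.9))
print(monitor.sense()["contact_force"],monitor.sense()["finger_gap"])
E
```

```text
grip -0.0020564766947503985 0.0 [ 0.7 -0.8  0.5]
arc -2.487 maxF 0.6711108590475118 clock 4.7667
[ 0.4374311  -1.31126564 -0.20762167] 0.0005050462547955244
```

View pics/t1.png

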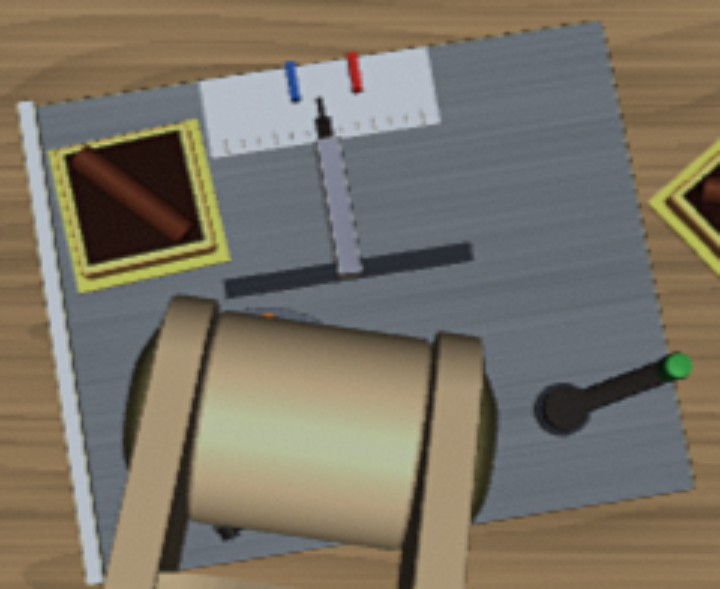

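The far pin and the pointer haven't moved and the gripper shut on nothing. I'll check where it is from the other camera.

Run:
```python
from geo import *
s=monitor.sense();print(s["position"],pin(-2.487,.086),s["ee_rot"],q(-2.487),s["joints"],s["finger_gap"])
f,K2,V2=cam("scene");save("s1.png",cv2.resize(f[130:310,180:400],None,fx=3.3,fy=3.3,interpolation=cv2.INTER_CUBIC))
def proj(p): c=V2[:3,:3]@p+V2[:3,3];u=K2@c;return ((u[:2]/u[2])-[180,130])*3.3
print("tip",proj(s["position"]),"pins orig",[proj(np.array(pin(a,.112))).round() for a in(-.038,2.081,-2.087)],"hub",proj(np.array([*H,.08])))
```

```text
[0.5212517  0.04023521 0.08605907] [np.float64(0.5209513959663558), np.float64(0.04047144861792075), 0.086] [-3.23617409e-01  9.46188008e-01 -1.06313651e-04  1.25419510e-04] [ 3.21484058e-01 -9.46914991e-01 -5.79818207e-17  1.96852211e-17] [-1.47252613e-01  4.18501321e-01  1.64735412e+00 -8.38747382e-05
  1.07541677e+00 -2.37710937e+00] 0.0005050462547955244
tip [401.33639895 246.00113222] pins orig [array([504., 272.]), array([509., 188.]), array([392., 228.])] hub [469.5262521  272.85370113]
```

View pics/s1.png

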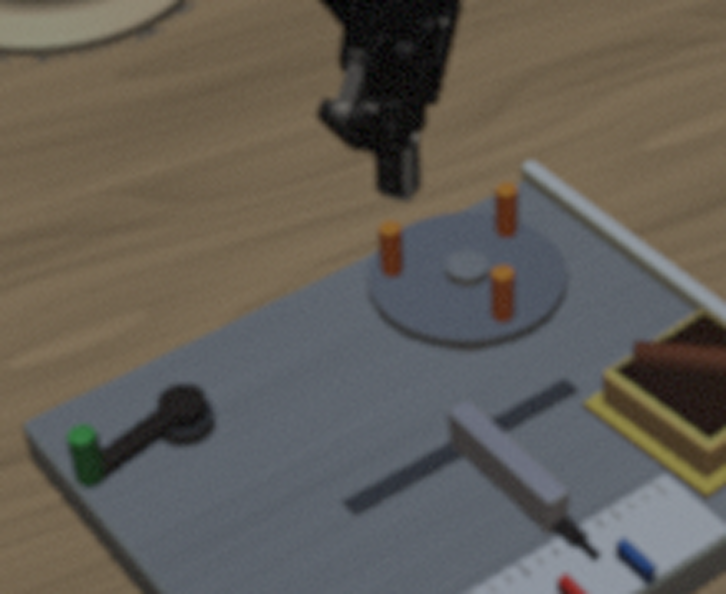

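The pins project exactly where they appear, e.g. (392,228). The finger tip shows at about (398,195), but its reported position projects to (401,246). So the tool itself is off, either in height or sideways. I'll feel for the disc midway between two pins.

Run:
```python
from geo import *
print(env.hold_point_z)
env.movel(pin(-3.14,.086),.06,q(-3.14))
hit=env.movel(pin(-3.14,.045),.03,guard=4)
s=monitor.sense();print(hit,s["position"],pin(-3.14,0),s["contact_force"],s["clock"])
f,K2,V2=cam("scene")
def proj(p): c=V2[:3,:3]@p+V2[:3,3];u=K2@c;return ((u[:2]/u[2])-[250,120])*6
print("tip",proj(s["position"]))
save("s2.png",cv2.resize(f[120:220,250:370],None,fx=6,fy=6,interpolation=cv2.INTER_CUBIC))
```

```text
0.0187
False [0.5123866  0.06596217 0.04516564] [np.float64(0.5122698812812656), np.float64(0.06597567539347264), 0] [ 0.60257851 -0.71877999  0.3547319 ] 7.1833
tip [373.09188205 565.57386091]
```

View pics/s2.png

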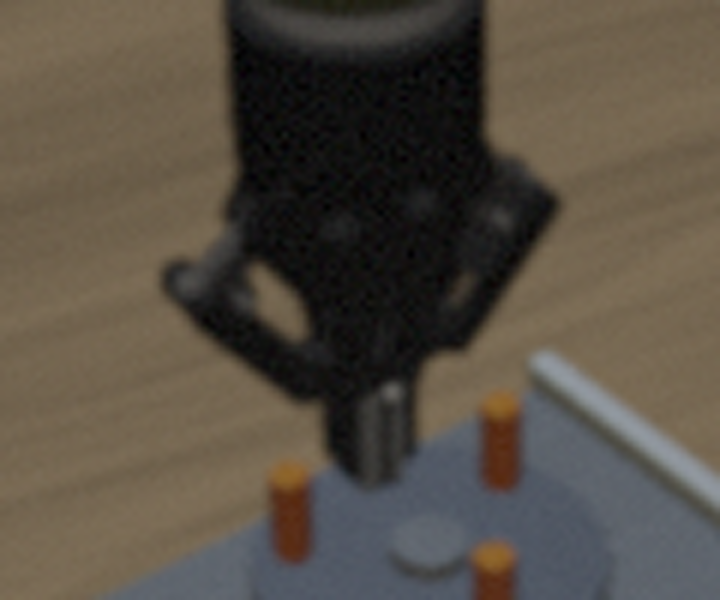

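The tip shows at (375,487) against a predicted (373,565). The offset stays vertical as the tool yaw changes and there was no contact at a reported z of 45 mm, so the real tip is about 35–40 mm higher than reported. I'll keep feeling downwards and compute the offset.

Run:
```python
from geo import *
d=np.load("scene.npz");K2,V2=d["K"],d["V"]
def proj(p): c=V2[:3,:3]@p+V2[:3,3];u=K2@c;return u[:2]/u[2]
for z in(.04,.08,.085,.09): print(z,(proj(np.array(pin(-3.14,z)))-[250,120])*6)
for z in(.086,.12,.13): print(z,(proj(np.array(pin(-2.487,z)))-[180,130])*3.3)
hit=env.movel(pin(-3.14,.02),.02,guard=4)
s=monitor.sense();print(hit,s["position"],s["contact_force"],s["joints"])
```

```text
0.04 [373.34163199 577.52348695]
0.08 [370.33173131 481.15908385]
0.085 [369.94438008 468.75772111]
0.09 [369.55447782 456.27468528]
0.086 [401.47404106 245.65758074]
0.12 [399.2009426  197.83804157]
0.13 [398.51220301 183.34891568]
True [0.51234016 0.06597755 0.04198979] [-0.69155058  0.45164858  7.45360779] [-9.89691514e-02  4.68597237e-01  1.70601013e+00 -9.19092804e-05
  9.66911291e-01 -1.67142390e+00]
```

Contact came at a reported z of 42 mm. Two images (+35 and −2 mm from the disc top) support the same correction, so real z ≈ reported + 38 mm. I'll apply that and grip with a guarded approach.

```bash
cat >> geo.py <<'E'
DZ=-.038
def pin(phi,z,r=.042): return [H[0]+r*np.cos(phi),H[1]+r*np.sin(phi),z+DZ]
def grip(phi,z=.087):
    p=monitor.sense()["position"]; env.movel([p[0],p[1],.16+DZ],.15)
    env.release(); env.reach(pin(phi,.16),q(phi)); h=env.movel(pin(phi,z),.08,guard=6)
    if h: print("HIT",monitor.sense()["position"]); return False
    env.close_gripper(30)
    s=monitor.sense();print("grip",s["finger_gap"],s["gripper_force"],s["contact_force"]); return s["finger_gap"]>.08
def tip_view(name):
    f,_,_=cam("top");save(name,cv2.resize(f[160:215,265:360],None,fx=8,fy=8,interpolation=cv2.INTER_CUBIC)); return f
E
python3 - <<'E'
from geo import *
if grip(-2.087,.087): arc(-2.087,-3.087,z=.087)
s=monitor.sense();print(s["position"],s["contact_force"],s["finger_gap"],s["clock"])
E
```

```text
grip 0.1335147688456113 30.01601815223694 [-0.68627307  0.21579454  2.1714675 ]
arc -3.087 maxF 4.926759938380873 clock 13.6667
[0.5127745  0.0634491  0.04902745] [ 3.77217096 -3.11697497  0.57284971] 0.1378464503807428 13.6667
```

The pin is held (gap ≈ 11 mm, 30 N) and turns with about 3–5 N, as expected. Continuing the stroke, then measuring the pointer.

Run:
```python
from geo import *
t=arc(-3.087,-7.0,z=.087,v=.06)
s=monitor.sense();print(s["finger_gap"],s["joints"][5])
tip_view("t2.png")
```

```text
arc -7.0 maxF 15.375621923752842 clock 20.5
0.13897174315967323 2.1477108062012573
```

View pics/t2.png

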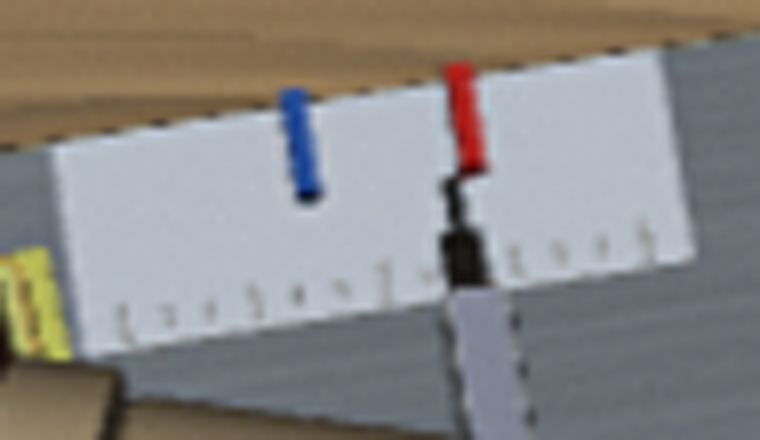

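The tip is now at about (453,180) and the red bar's near end at (472,170), so there are a few mm left.

Run:
```python
from geo import *
t0=w2m(P,c2(371,190,.05));t=w2m(P,c2(453,181,.05));r=[w2m(P,c2(471,167,.052)),w2m(P,c2(473,177,.04))]
print(t0,t,r,"left mm",(t[1]-np.mean(r,0)[1])*1e3,"moved",(t0-t)[1]*1e3)
```

```text
[1.23948613e-01 2.86537336e-05] [ 0.1231149  -0.01857145] [array([ 0.12515795, -0.02296022]), array([ 0.12594002, -0.02387689])] left mm 4.847102065901616 moved 18.600107974686473
```

Run:
```python
from geo import *
a=-7.0+2*np.pi-2*np.pi/3
if grip(a): arc(a,a-1.25,z=.087)
tip_view("t3.png")
```

```text
grip 0.13854337607203482 29.82785403728485 [-0.57279534  0.27774526  1.46741617]
arc -4.061209795213609 maxF 9.010863993188645 clock 29.4417
```

View pics/t3.png

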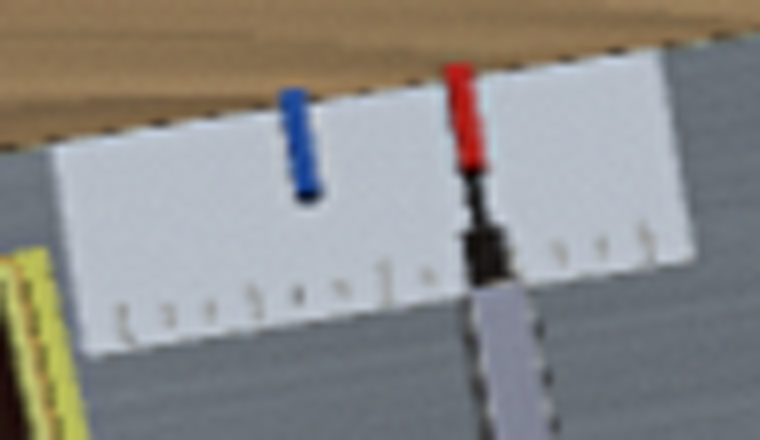

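The tip at (472,177) now sits square under the red bar. Next I'll release the pin, grip the green post and swing the lever home.

Run:
```python
from geo import *
env.release(); p=monitor.sense()["position"]; env.movel([p[0],p[1],.17+DZ],.15)
def post(a,z=.068): return [PV[0]+.065*np.cos(a),PV[1]+.065*np.sin(a),z+DZ]
Q=lambda a:q(a+np.pi)
a0=-1.338+P[2]; env.reach(post(a0,.15),Q(a0))
if env.movel(post(a0),.08,guard=6): print("HIT",monitor.sense()["position"])
else:
    env.close_gripper(30); s=monitor.sense();print(s["finger_gap"],s["gripper_force"],s["clock"])
    end=1.40-np.pi/2+P[2]
    for a in np.linspace(a0,end+.05,10)[1:]:
        env.movel(post(a),.05,Q(a)); F=monitor.sense()["contact_force"]; print(round(a-P[2]+np.pi/2,3),np.round(F,1))
        if np.linalg.norm(F)>25: break
    env.release(); p=monitor.sense()["position"]; env.movel([p[0],p[1],.17+DZ],.1)
    env.reach([.35,-.3,.2],Q(a)); print(monitor.sense()["clock"])
    f=tip_view("x.png"); save("fin.png",cv2.resize(f[155:353,205:445],None,fx=3,fy=3,interpolation=cv2.INTER_CUBIC))
```

```text
0.1711063973961066 29.244959950447083 33.7583
0.368 [1.5 0.7 1.7]
0.503 [-0.5  2.   2.6]
0.639 [-1.   3.   6.1]
0.774 [-2.5  2.4  5.7]
0.909 [-3.1  2.7  5.1]
1.044 [-4.5  2.4  5.3]
1.18 [-5.   2.3  7.1]
1.315 [-6.7  0.4  6.3]
1.45 [ -8.5 -15.3   5.2]
39.8083
```

View pics/fin.png

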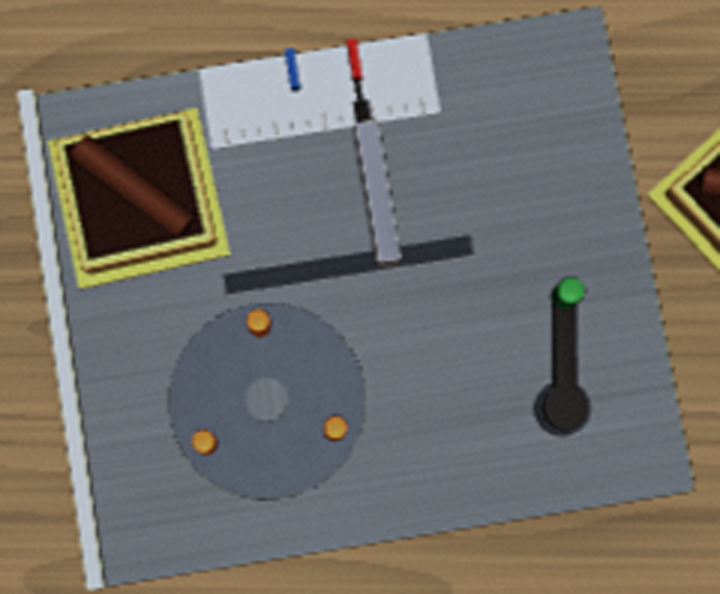

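The pointer is in line with red, the tarts are unmoved, and the post is at (571,289). I'll check the lever angle and hand in if it is home.

Run:
```python
from geo import *
m=w2m(P,c1(571,289,.085))-[-.09,-.11]; L=np.arctan2(m[1],m[0])+np.pi/2; print(L,np.hypot(*m))
if L>1.35: print(job.hand_in(),monitor.sense()["clock"])
```

```text
1.3947893381620207 0.06604544213584032
the job is handed in; nothing more can be done
the job is handed in; nothing more can be done
```

The job is handed in: the pointer is in line with the red mark, the clamp lever is home at about 1.39 rad by the camera, and the tarts were left alone, with about 40 s of the 67 s used.

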